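# Pack the instrument caddy for the next metal run

## Robot

A 6-joint arm with a two-finger parallel gripper is mounted at the origin on the work surface; the furniture and walls round the work are solid. World frame = base frame: x ahead of the robot, y to its left, z up, the work surface at z = 0. Lengths are in mm, angles in degrees, forces in N, time in s.
With the tool pointing down it reaches from about 300 to 850 mm from the base axis. Payload 4.2 kg.
Tool frame: the origin (TCP) lies at the very end of the fingers, on their centre line; the grasp point (between the pads) lies 19 mm behind it; z points along the fingers, y is the line along which they close (so a half turn about z gives the same grasp; the last joint's range is limited). The gripper opens to 91 mm and grips with 3 to 60 N. Pads are 32 mm wide; open, the fingers measure 118 mm over their backs; the gripper's body (76 mm by 178 mm) begins 60 mm behind the grasp point.
Start: joints at [-74.198, 18.312, 89.639, -0, 72.044, -1.146], TCP at [167.619, -550.043, 213.976] pointing down, gripper open.
Joint ranges: [-177.97, 177.97], [-48.28, 115.42], [12.27, 149.76], [-77.06, 257.06], [2.81, 150.46], [-146.56, 146.56]. Speed limits (degrees/s): [147.25, 147.25, 180, 180, 180, 180].

## Interface

Orientations are given as [roll, pitch, yaw] about the fixed x, y, z axes, in that order (R = Rz(yaw) Ry(pitch) Rx(roll)).
In Python, from workcell import env, eyes gives the robot as it stands.
- The arm moves only by the tool send_rows, never from a script. Its argument "targets" is text: rows parted by semicolons, each of 7 numbers parted by spaces: the shift along the tool's x, y, z in m, then the turn, a rotation vector about the tool's x, y, z in degrees, then the opening in per cent of the stroke, from 0 (shut) to 100 (fully open). A call has 1 to 12 rows; each row is the pose to reach, as a shift and turn from the pose commanded when the call began, along the tool's axes at that moment; what a row does not reach only later rows make up. A row lasts 1/12 s, in which the tool goes at most 41.7 mm and 7.16 degrees, less where a joint would pass 70% of its speed; a pose out of reach is approached as far as the arm can. A call with a gripper value outside its range is refused whole. The fingers move at their own pace and stop on an object; "grip_force" is the grip in N (left out, the last holds). Time passes only in rows, so rows that repeat a pose let the fingers close. It gives the time, the measured TCP pose, the force, the opening and the grip force at its end, in the units of the state.
- env.state(): the state, without advancing time (a new reading comes with each control period).
- eyes.grab_frame(name): name is "side" or "top" or "wrist"; returns a dict with "image" (400x640x3 uint8, blue, green, red), "fovy" (degrees; the focal length in pixels is half the picture's height over the tangent of half this angle, whatever the lens; pixels are square), "cx", "cy" (the principal point, pixels), "D" ([k1, k2, p1, p2, k3] as OpenCV has them; the pictures are not rectified), "eye" and "attitude" of the camera in the world. Camera axes: x right, y up, looking along -z (the intrinsics and any distortion apply to the point x, -y, -z); pixel columns grow to the right and rows downward; lengths in mm; the calibration is good to about 2 mm. A picture is of the moment at which its call begins. There is no depth.
- env.job_done(): hands the job in; it is judged then, once.
The state is a dict: "time_s": time; "qpos": joint angles; "qvel": joint speeds; "effort": joint torques, N m; "ee_pos": TCP position; "ee_rot": TCP orientation; "force": force on the tool from outside, world axes, zero at the start; "torque": the same for the moment, N m; "gripper_width": finger opening in mm; "gripper_force": force on a finger pad.
Only numpy, scipy, OpenCV 4.12 (cv2) and the standard library are available. Lean on these libraries where they do the work, as an engineer would, in place of code of your own. Each camera call takes 0.05 s, during which the arm holds its last target. There are 200 camera calls.

## Task

Pack the aluminium tray for the next run on the spectrometer: stand the orange-capped tube in the orange insert, the blue-capped tube in the blue insert, the lamp with the blue cap and band in the white insert and the amber bottle in the wide grey insert, each upright and right down on the floor of its pocket. It is glassware and acid, so set each piece down rather than dropping it, and knock nothing over. The lamp with the yellow cap and band and the clear sample bottle are not for this run: leave them standing where they are, and the ware along the back and left edges of the bench too.

Things in the scene. Friction and masses are not known exactly. Their poses are not given: they have to be found in the camera images.
- tube_orange: Self-standing 50 ml centrifuge tube with an ORANGE screw cap, 112 mm tall; body 28 mm across up to 98 mm, cap 34 mm across from 98 to 112 mm. Grip the body from above, e.g. 75 mm above its foot. Origin: centre of its underside, z up. Loose. About 0.05 kg.
- tube_blue: Self-standing 50 ml centrifuge tube with a BLUE screw cap (the one among the things near the tray, not the ones in the far corner of the bench), 112 mm tall, shaped like the orange-capped one: body 28 mm across up to 98 mm, cap 34 mm across above. Grip the body from above, e.g. 75 mm above its foot. Origin: centre of its underside, z up. Loose. About 0.05 kg.
- lamp_blue: Hollow-cathode lamp (glass envelope on a dark base) with a BLUE window cap on top and a light blue band round its base, standing on the base, 158 mm tall, 37 mm across; for gripping take it as a 37 mm cylinder over its whole height. Grip from above, e.g. 90 mm above its foot. Origin: centre of its underside, z up. Loose. About 0.13 kg.
- amber_bottle: Amber-brown reagent bottle with a blue screw cap, 107 mm tall; body 56 mm across, shoulder to cap (36 mm across) from 86 mm up. Grip round the body, e.g. 65 mm above its foot. Origin: centre of its underside, z up. Loose. About 0.31 kg.
- lamp_yellow: Look-alike to leave where it is: hollow-cathode lamp exactly like the other (158 mm tall, 37 mm across) but with a YELLOW window cap on top and a yellow band round its base. Origin: centre of its underside, z up. Loose.
- clear_bottle: Look-alike to leave where it is: clear plastic water-sample bottle with white cap and green label band, 128 mm tall, 58 mm across; the one that stands among the things to be gathered. Origin: centre of its underside, z up. Loose.
- insert_orange: Fixed insert of the caddy, ORANGE (for the orange-capped tube). Moulded block 84 x 84 x 40 mm in a bay of the aluminium tray, underside 4 mm and rim 44 mm above the bench. Round central pocket 42 mm wide, 34 mm deep: floor 6 mm above the underside, 10 above the bench; mouth chamfered 4 mm. Origin: centre of underside, z up; row of inserts (88 mm apart, any order) runs along its y.
- insert_blue: Fixed insert of the caddy, BLUE (for the blue-capped tube). Moulded block 84 x 84 x 40 mm in a bay of the aluminium tray, underside 4 mm and rim 44 mm above the bench. Round central pocket 42 mm wide, 34 mm deep: floor 6 mm above the underside, 10 above the bench; mouth chamfered 4 mm. Origin: centre of underside, z up; row of inserts (88 mm apart, any order) runs along its y.
- insert_white: Fixed insert of the caddy, WHITE (for the lamp). Moulded block 84 x 84 x 40 mm in a bay of the aluminium tray, underside 4 mm and rim 44 mm above the bench. Round central pocket 51 mm wide, 34 mm deep: floor 6 mm above the underside, 10 above the bench; mouth chamfered 4 mm. Origin: centre of underside, z up; row of inserts (88 mm apart, any order) runs along its y.
- insert_grey: Fixed insert of the caddy, GREY, widest pocket (for the amber bottle). Moulded block 84 x 84 x 40 mm in a bay of the aluminium tray, underside 4 mm and rim 44 mm above the bench. Round central pocket 70 mm wide, 34 mm deep: floor 6 mm above the underside, 10 above the bench; mouth chamfered 4 mm. Origin: centre of underside, z up; row of inserts (88 mm apart, any order) runs along its y.
Mind the look-alikes: they are no part of the job. Leave any red or turquoise look-alike of the clear_bottle alone.

How it is judged:
By the outcome, as a careful person would: the job done as asked, in the order asked, and still so for the second after the job is handed in, with the robot touching nothing.
It also fails if it takes over 106 s, if anything falls off the work surface, if the arm or the gripper's body presses on something with over 40 N, if the wrist force passes 120 N, or if a joint passes its speed limit or range.

## Working session

There is one attempt and no reset: what is moved stays moved. The work goes in short steps, Python scripts to look and compute and a tool call to move; the robot and the scene stay as the last step left them, time stands still between calls to the robot, and variables do not carry over. Pictures are saved under pics/ and viewed, at most 14 in all, crops included, and the job is handed in when it is done.

Besides the shell and the picture viewer there is one more tool, called as name(argument=value, ...), one argument or row to a line, values as JSON. send_rows: Moves the arm, as the interface text tells. Its arguments: {"type":"object","properties":{"targets":{"type":"string"},"grip_force":{"type":"number"}},"required":["targets"]}

```bash
ls; mkdir -p pics
python3 - <<'E'
from workcell import env, eyes
import cv2
print(env.state())
for n in ["top","side"]:
    f=eyes.grab_frame(n); cv2.imwrite(f"pics/{n}0.png",f["image"])
    print(n,{k:v for k,v in f.items() if k!="image"})
E
```

```text
pics
{'time_s': 0.0, 'qpos': array([-7.41976517e+01,  1.83490088e+01,  8.97056788e+01,  9.90272346e-04,
        7.20445090e+01, -1.14561295e+00]), 'qvel': array([-0.03655816, -0.00719975,  0.05109427, -0.09110626, -0.04985353,
        0.01752809]), 'effort': array([ 1.49586827e-03, -4.12453651e+01, -2.31972170e+01,  7.27981701e-02,
        4.53451287e-02, -1.43034804e-04]), 'ee_pos': array([ 167.48496923, -549.53670869,  213.1516049 ]), 'ee_rot': array([-1.79900842e+02, -2.92459849e-03,  1.69476526e+01]), 'force': array([-0.02243355,  0.32690155, -0.26076685]), 'torque': array([0.00890109, 0.02369293, 0.04515252]), 'gripper_force': 0.0, 'gripper_width': 91.1005499389096}
top {'fovy': 50.285088262511366, 'cx': 311.8452772403833, 'cy': 197.64001418546817, 'D': array([-0.09988014,  0.        ,  0.        ,  0.        ,  0.        ]), 'eye': array([ 350.16010874,  -20.92980925, 1067.05873447]), 'attitude': array([  8.72942786,  -1.41993359, -91.33071716])}
side {'fovy': 44.32201074576839, 'cx': 324.40793526101766, 'cy': 196.83216524897358, 'D': array([-0.14290317,  0.        ,  0.        ,  0.        ,  0.        ]), 'eye': array([ 547.8684664 , -877.95027026,  758.31923262]), 'attitude': array([50.41433732, -0.73695451,  2.30366356])}
```

View pics/top0.png

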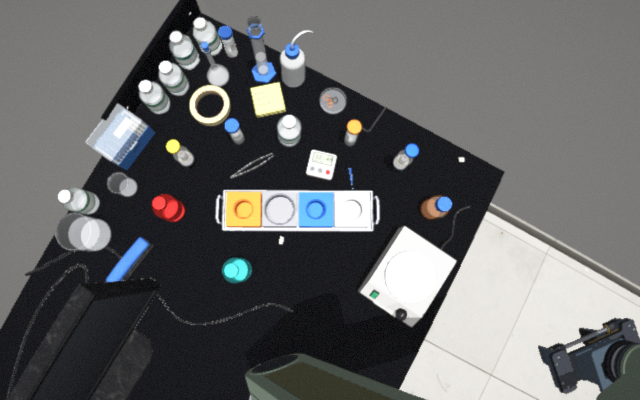

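View pics/side0.png

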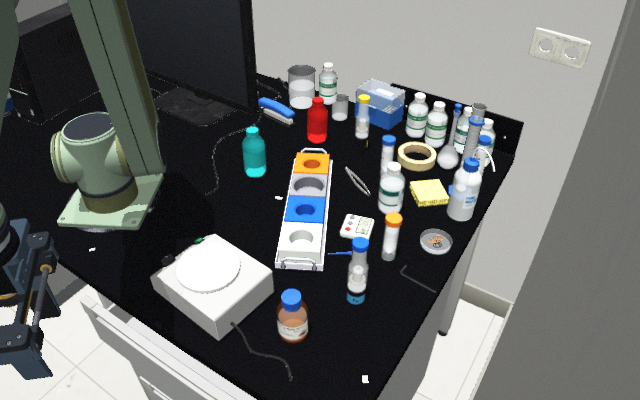

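The top view shows these candidates:
- **Orange tube:** (353,126).
- **Blue caps:** a tube at (233,125), a lamp at (411,150) and the amber bottle at (444,205). The blue caps in the far corner, (226,33) and (205,47), are not wanted.
- **Leave alone:** the yellow lamp (173,146), the clear bottle (289,123), and the red and turquoise bottles.
- **Inserts:** orange (243,209), grey (280,209), blue (316,209) and white (350,209).

I'll measure these and check the choice in one crop.

```bash
cat > h.py <<'E'
import numpy as np, cv2
from scipy.spatial.transform import Rotation as Ro
def cam(f):
    R=Ro.from_euler('xyz',f["attitude"],degrees=True).as_matrix()@np.diag([1,-1,-1])
    F=200/np.tan(np.radians(f["fovy"]/2))
    K=np.array([[F,0,f["cx"]],[0,F,f["cy"]],[0,0,1.]])
    return R,K
def proj(f,P):
    R,K=cam(f); r=R.T; t=-r@f["eye"]
    return cv2.projectPoints(np.array(P,float).reshape(-1,1,3),cv2.Rodrigues(r)[0],t,K,f["D"])[0].reshape(-1,2)
def back(f,px,z):
    R,K=cam(f); u=cv2.undistortPoints(np.array(px,float).reshape(1,1,2),K,f["D"]).ravel()
    d=R@np.array([u[0],u[1],1]); return (f["eye"]+d*(z-f["eye"][2])/d[2])[:2]
def blob(f,col,near,r=14):
    """centroid of pixels of hue class col within r of near"""
    h,s,v=[c.astype(int) for c in cv2.split(cv2.cvtColor(f["image"],cv2.COLOR_BGR2HSV))]
    m={'orange':(abs(h-16)<8)&(s>150)&(v>110),'blue':(abs(h-108)<10)&(s>150)&(v>60),'yellow':(abs(h-27)<5)&(s>150)&(v>100)}[col]
    yy,xx=np.mgrid[:400,:640]; m&=np.hypot(xx-near[0],yy-near[1])<r
    return np.array([xx[m].mean(),yy[m].mean()]),m.sum()
E
python3 - <<'E'
from workcell import eyes
from h import *
t=eyes.grab_frame("top"); s=eyes.grab_frame("side")
# caps: mid height used for blob
C=dict(tube_orange=('orange',(353,126),(393,220),105),tube_blue=('blue',(232,125),(388,142),105),lamp_blue=('blue',(411,150),(360,244),152),amber=('blue',(444,205),(291,298),100),lamp_yellow=('yellow',(173,146),(364,100),152))
for n,(c,a,b,z) in C.items():
    pa,na=blob(t,c,a);pb,nb=blob(s,c,b)
    print(n,pa,na,back(t,pa,z).round(1),'side',pb,nb,back(s,pb,z).round(1))
for n,p,q in [('orange',(243,209),(312,163)),('grey',(280,209),(308,184)),('blue',(316,209),(305,209)),('white',(350,209),(301,238))]:
    print(n,back(t,p,44).round(1),back(s,q,44).round(1))
def sc(i,x0,y0,x1,y1,k): return cv2.resize(i[y0:y1,x0:x1],None,fx=k,fy=k,interpolation=cv2.INTER_CUBIC)
A=sc(t["image"],205,105,465,235,3)
cv2.imwrite("pics/c1.png",A)
B=sc(s["image"],260,120,410,345,2.6); cv2.imwrite("pics/c2.png",B)
E
```

```text
tube_orange [354.75757576 125.89393939] 66 [ 666.7 -153.5] side [394.17218543 220.04635762] 151 [ 665.8 -152.6]
tube_blue [230.59210526 125.09210526] 152 [673.5 138.8] side [388.40540541 139.13513514] 148 [672.4 142.7]
lamp_blue [411.8125     149.81818182] 176 [ 594.2 -273.4] side [359.59401709 244.76068376] 234 [ 592.5 -272.1]
amber [443.         203.28421053] 95 [ 478.8 -354. ] side [290.82281553 299.33495146] 412 [ 478.6 -356.4]
lamp_yellow [173.02777778 146.66666667] 36 [610.8 259.1] side [363.74074074  98.75308642] 81 [611.7 258.1]
orange [482.1 117.1] [486.1 116.1]
grey [480.4  27.7] [481.8  31. ]
blue [478.7 -59.3] [481.1 -59. ]
white [ 477.  -141.9] [ 479.2 -150.9]
```

View pics/c1.png

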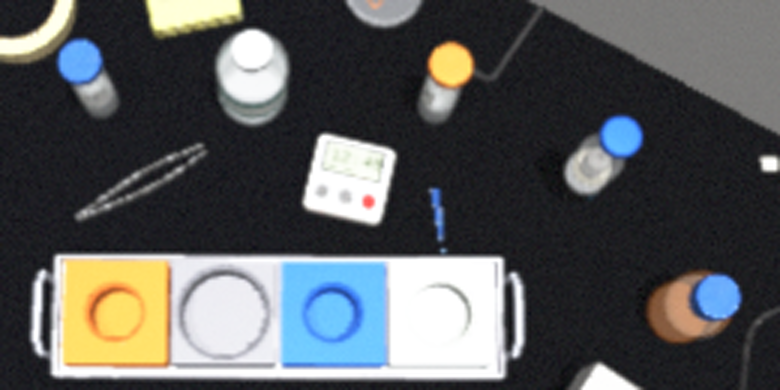

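View pics/c2.png

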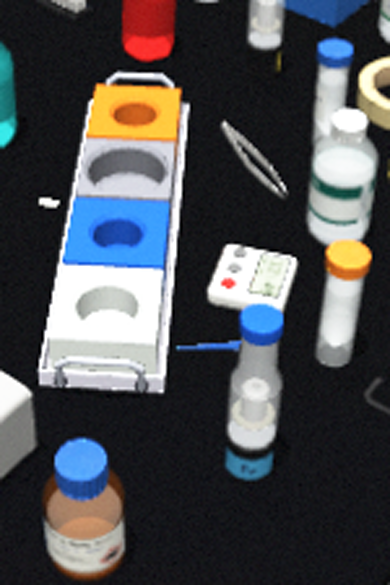

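The crops confirm the choice. The orange tube is at c1 (450,65), the blue tube at (82,62), the blue-banded lamp at (620,135) with its band visible in c2 (250,462), and the amber bottle at (715,297). The pockets run orange, grey, blue, white from left to right.

Next is the approach above the orange tube.

```bash
cat > go.py <<'E'
# usage: go.py x y z yaw  x y z yaw ... : first = commanded start, rest = waypoints; prints tool shifts (m) and turn
import sys, numpy as np
from scipy.spatial.transform import Rotation as Ro
a=np.array(sys.argv[1:],float).reshape(-1,4)
R0=Ro.from_euler('xyz',[180,0,a[0,3]],degrees=True)
for w in a[1:]:
    print(R0.inv().apply(w[:3]-a[0,:3]).round(1)/1000,(R0.inv()*Ro.from_euler('xyz',[180,0,w[3]],degrees=True)).as_rotvec(degrees=True).round(2))
E
python3 go.py 167.6 -550 214 16.95 666 -153 214 90
```

```text
[ 0.5925 -0.2345 -0.    ] [  0.     0.   -73.05]
```

send_rows(
  targets="0.03 -0.012 0 0 0 -4 100;0.06 -0.024 0 0 0 -10 100;0.1 -0.04 0 0 0 -16 100;0.135 -0.053 0 0 0 -22 100;0.17 -0.067 0 0 0 -28 100;0.205 -0.081 0 0 0 -34 100;0.24 -0.095 0 0 0 -40 100;0.275 -0.109 0 0 0 -46 100;0.31 -0.123 0 0 0 -52 100;0.345 -0.137 0 0 0 -58 100;0.38 -0.15 0 0 0 -64 100;0.41 -0.162 0 0 0 -70 100",
  grip_force=15,
)

```text
time_s: 1.2
ee_pos: [514.3, -273.8, 213.8]
ee_rot: [180.0, -0.0, 87.3]
force: [0.8, -0.0, -0.0]
gripper_width: 91.2
gripper_force: 0.0
```

```bash
python3 - <<'E'
from scipy.spatial.transform import Rotation as Ro
p=Ro.from_euler('xyz',[180,0,16.95],degrees=True).apply([410,-162,0]);print(p+[167.6,-550,214])
E
python3 go.py 512.5 -275.5 214 86.95 666 -153 214 90
```

```text
[ 512.56040529 -275.50716078  214.        ]
[0.1305 0.1468 0.    ] [ 0.    0.   -3.05]
```

send_rows(
  targets="0.025 0.028 0 0 0 -1 100;0.05 0.056 0 0 0 -2 100;0.075 0.084 0 0 0 -3.05 100;0.1 0.112 0 0 0 -3.05 100;0.12 0.135 0 0 0 -3.05 100;0.1305 0.1468 0 0 0 -3.05 100;0.1305 0.1468 0 0 0 -3.05 100;0.1305 0.1468 0 0 0 -3.05 100",
)

```text
time_s: 1.87
ee_pos: [666.1, -152.5, 213.1]
ee_rot: [-179.9, 0.0, 90.1]
force: [-0.6, -0.7, -0.1]
gripper_width: 91.0
gripper_force: 0.0
```

Run:
```python
from workcell import env,eyes
from h import *
print(env.state()["ee_pos"],env.state()["ee_rot"])
f=eyes.grab_frame("wrist"); cv2.imwrite("pics/w1.png",f["image"]); print(f["eye"],f["attitude"],f["fovy"],f["D"])
for P in [(666,-153,112)]: print(proj(f,P))
```

```text
[ 666.11425831 -152.54082339  213.0615115 ] [-1.79901090e+02  1.18144277e-02  9.00865779e+01]
[667.12538508 -69.19970387 383.7626223 ] [-17.01620452   0.16617873   0.09572393] 59.3487377744115 [-0.07812775  0.          0.          0.          0.        ]
[[320.6138837  204.23730904]]
```

View pics/w1.png

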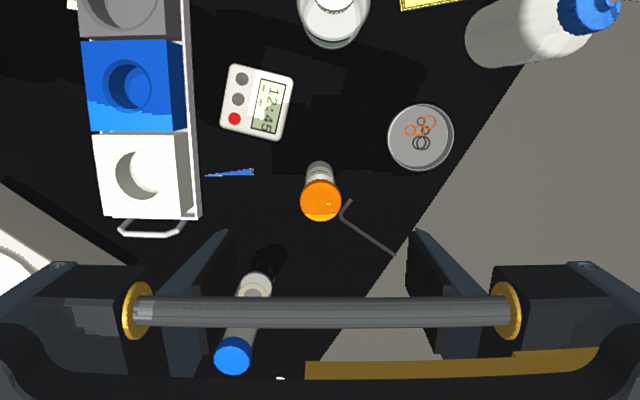

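The orange cap sits at (320,201), against a predicted (320.6,204), which is about 2 mm off. The path down is clear, so I descend and grip.

send_rows(
  targets="0.0015 0 0.02 0 0 0 100;0.0015 0 0.05 0 0 0 100;0.0015 0 0.08 0 0 0 100;0.0015 0 0.11 0 0 0 100;0.0015 0 0.135 0 0 0 100;0.0015 0 0.15 0 0 0 100;0.0015 0 0.158 0 0 0 100;0.0015 0 0.158 0 0 0 100;0.0015 0 0.158 0 0 0 0;0.0015 0 0.158 0 0 0 0;0.0015 0 0.158 0 0 0 0;0.0015 0 0.158 0 0 0 0",
  grip_force=15,
)

```text
time_s: 2.92
ee_pos: [666.8, -151.9, 57.4]
ee_rot: [179.9, 0.0, 90.0]
force: [-0.7, -0.7, 0.1]
gripper_width: 67.4
gripper_force: 0.0
```

send_rows(
  targets="0 0 0 0 0 0 0;0 0 0 0 0 0 0;0 0 0 0 0 0 0;0 0 0 0 0 0 0",
)

```text
time_s: 3.25
ee_pos: [666.2, -151.5, 56.1]
ee_rot: [180.0, 0.0, 90.0]
force: [0.3, -0.2, -0.2]
gripper_width: 40.7
gripper_force: 0.0
```

```bash
python3 go.py 666 -151.5 56 90 666 -151.5 130 90  483 116 130 90
```

```text
[ 0.     0.    -0.074] [0. 0. 0.]
[ 0.2675 -0.183  -0.074 ] [0. 0. 0.]
```

send_rows(
  targets="0 0 0 0 0 0 0;0 0 0 0 0 0 0;0 0 0 0 0 0 0;0 0 0 0 0 0 0",
)

```text
time_s: 3.58
ee_pos: [666.1, -151.6, 55.9]
ee_rot: [-180.0, 0.0, 90.0]
force: [-0.2, -0.7, -0.1]
gripper_width: 32.2
gripper_force: 15.0
```

send_rows(
  targets="0 0 -0.005 0 0 0 0;0 0 -0.02 0 0 0 0;0 0 -0.04 0 0 0 0;0 0 -0.06 0 0 0 0;0 0 -0.07 0 0 0 0;0 0 -0.074 0 0 0 0;0.005 -0.003 -0.074 0 0 0 0;0.015 -0.01 -0.074 0 0 0 0;0.03 -0.02 -0.074 0 0 0 0;0.05 -0.034 -0.074 0 0 0 0;0.07 -0.048 -0.074 0 0 0 0;0.09 -0.062 -0.074 0 0 0 0",
)

```text
time_s: 4.58
ee_pos: [601.6, -59.8, 128.2]
ee_rot: [-179.8, -0.0, 90.0]
force: [-0.6, -0.0, -0.3]
gripper_width: 32.5
gripper_force: 15.0
```

```bash
python3 go.py 604 -61.5 130 90 483 116 130 90
```

```text
[ 0.1775 -0.121  -0.    ] [0. 0. 0.]
```

Run:
```python
from workcell import env,eyes
from h import *
f=eyes.grab_frame("wrist"); t=eyes.grab_frame("side")
A=f["image"]; B=cv2.resize(t["image"][90:310,240:460],None,fx=1.8,fy=1.8)
cv2.imwrite("pics/w2.png",np.hstack([cv2.resize(A,(480,300)),cv2.resize(B,(300,300))]))
for P in [(483,116,44),(481.5,28.5,44),(480,-59.5,44)]: print(proj(f,P)*.75)
```

```text
[[106.72338812 -31.69992047]]
[[114.11331569  68.83528587]]
[[123.43629148 157.13010974]]
```

View pics/w2.png

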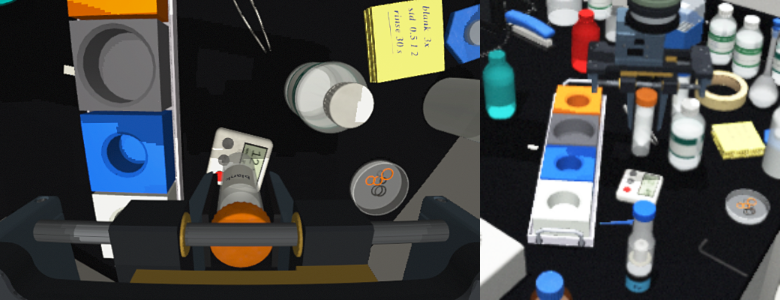

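Run:
```python
from workcell import env,eyes
from h import *
print(env.state()["ee_pos"])
def q(f,col,near,z=44):
    hsv=cv2.cvtColor(f["image"],cv2.COLOR_BGR2HSV)
    lo,hi={'o':((9,150,70),(24,255,255)),'b':((98,130,60),(118,255,255))}[col]
    m=cv2.morphologyEx(cv2.inRange(hsv,lo,hi),cv2.MORPH_CLOSE,np.ones((3,3)))
    cs=cv2.findContours(m,cv2.RETR_EXTERNAL,cv2.CHAIN_APPROX_NONE)[0]
    c=min(cs,key=lambda c:np.hypot(*(c.reshape(-1,2).mean(0)-near))+(1e4 if len(c)<40 else 0))
    w=np.array([back(f,p,z) for p in c.reshape(-1,2)],np.float32)
    r=cv2.minAreaRect(w); return np.round(r[0],1),np.round(r[1],1),round(r[2],1)
t=eyes.grab_frame("top");s=eyes.grab_frame("side")
print("top",q(t,'o',(243,209)),q(t,'b',(316,209)))
print("side",q(s,'o',(312,163)),q(s,'b',(305,209)))
f=eyes.grab_frame("wrist")
print("wrist",q(f,'b',(168,205)))
# circular hole rims (hough) in the top view
g=cv2.resize(cv2.cvtColor(t["image"],cv2.COLOR_BGR2GRAY)[180:240,210:390],None,fx=4,fy=4,interpolation=cv2.INTER_CUBIC)
for c in cv2.HoughCircles(g,cv2.HOUGH_GRADIENT,1.5,100,param1=80,param2=25,minRadius=26,maxRadius=70)[0]:
    p=(c[:2]+.5)/4-.5+[210,180]; print(p.round(1),c[2]/4,back(t,p,44).round(1))
```

```text
[600.0659226  -58.03021734 128.45139112]
top (array([481.1, 114.7]), array([81.8, 80.4]), 88.9) (array([ 622.6, -302.5]), array([38.3, 36.2]), 89.3)
side (array([484.3, 118.9]), array([90.2, 86.4]), 88.5) (array([481. , -58.1]), array([87.3, 84.9]), 88.7)
wrist (array([485.6, -55.1]), array([88.8, 94.9]), 88.8)
[244.3 209.8] 8.0375 [480.1 113.9]
[368.8 216.9] 10.25 [ 456.6 -187. ]
[251.4 234.6] 9.3125 [420.   96.9]
[385.3 194.8] 16.025 [ 510.2 -230.1]
[261.2 182.8] 8.7875 [545.6  72.8]
[215.1 194.1] 11.4875 [520.  185.2]
[270.9 218.8] 14.375 [457.   49.8]
```

Settled estimates agree with the plan to within about 2 mm, so I carry the tube to above the orange insert.

send_rows(
  targets="0.01 -0.007 0 0 0 0 0;0.03 -0.02 0 0 0 0 0;0.055 -0.037 0 0 0 0 0;0.08 -0.055 0 0 0 0 0;0.105 -0.072 0 0 0 0 0;0.13 -0.089 0 0 0 0 0;0.15 -0.103 0 0 0 0 0;0.165 -0.114 0 0 0 0 0;0.174 -0.12 0 0 0 0 0;0.1775 -0.122 0 0 0 0 0;0.1775 -0.122 0 0 0 0 0;0.1775 -0.122 0 0 0 0 0",
)

```text
time_s: 5.83
ee_pos: [482.8, 115.5, 129.9]
ee_rot: [180.0, 0.0, 90.0]
force: [0.5, -0.5, 0.4]
gripper_width: 32.4
gripper_force: 15.0
```

Run:
```python
from workcell import env,eyes
from h import *
print(env.state()["ee_pos"])
f=eyes.grab_frame("wrist"); t=eyes.grab_frame("side");u=eyes.grab_frame("top")
B=cv2.resize(t["image"][80:230,230:380],(400,400),interpolation=cv2.INTER_CUBIC)
cv2.imwrite("pics/w3.png",np.hstack([f["image"][:,:],B])[:,240:])
for n,v in(("w",f),("s",t)): print(n,proj(v,[(482,116,44),(482,116,74),(482,116,186),(481.5,28,44)]).round(1).tolist())
```

```text
[482.82006493 115.51781134 129.94218287]
w [[319.3, 208.9], [319.1, 222.3], [317.3, 322.3], [318.9, 307.7]]
s [[310.3, 163.0], [310.3, 153.0], [310.1, 113.1], [307.8, 184.8]]
```

View pics/w3.png

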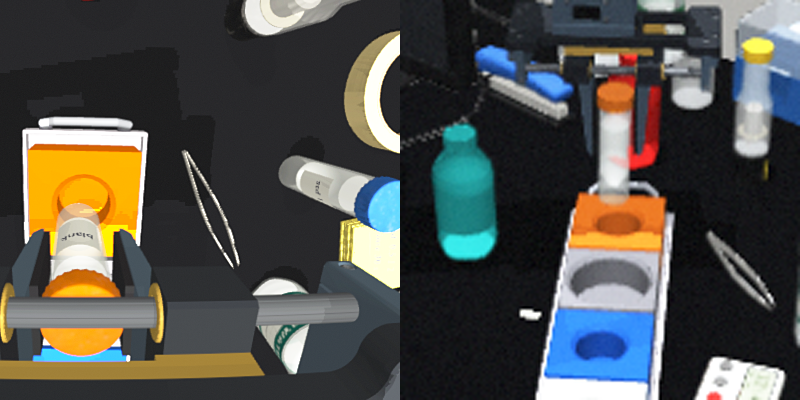

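Side and wrist views show the tube about 2 mm to the −x side of the pocket centre. The wrist shows the pocket at (323,200) and the tube foot at (320,215). I nudge by +1.5 mm and lower.

send_rows(
  targets="0.0005 0.0015 0.006 0 0 0 0;0.0005 0.0015 0.02 0 0 0 0;0.0005 0.0015 0.033 0 0 0 0;0.0005 0.0015 0.043 0 0 0 0;0.0005 0.0015 0.05 0 0 0 0;0.0005 0.0015 0.055 0 0 0 0;0.0005 0.0015 0.059 0 0 0 0;0.0005 0.0015 0.062 0 0 0 0;0.0005 0.0015 0.063 0 0 0 0;0.0005 0.0015 0.0635 0 0 0 0;0.0005 0.0015 0.064 0 0 0 0;0.0005 0.0015 0.064 0 0 0 0",
)

```text
time_s: 6.98
ee_pos: [483.9, 116.5, 66.2]
ee_rot: [180.0, -0.0, 90.0]
force: [0.7, 0.1, -1.0]
gripper_width: 32.2
gripper_force: 15.0
```

send_rows(
  targets="0 0 0.0005 0 0 0 0;0 0 0.001 0 0 0 0;0 0 0.001 0 0 0 0",
)

```text
time_s: 7.23
ee_pos: [484.1, 116.6, 65.8]
ee_rot: [179.9, -0.0, 90.0]
force: [-0.7, 1.3, 4.9]
gripper_width: 32.7
gripper_force: 15.0
```

Contact at about 5 N: the tube is on the floor of the pocket. I open and rise.

send_rows(
  targets="0 0 0 0 0 0 70;0 0 0 0 0 0 70;0 0 0 0 0 0 70;0 0 0 0 0 0 70;0 0 0 0 0 0 70;0 0 -0.01 0 0 0 70;0 0 -0.03 0 0 0 70;0 0 -0.055 0 0 0 100;0 0 -0.085 0 0 0 100;0 0 -0.11 0 0 0 100;0 0 -0.135 0 0 0 100;0 0 -0.135 0 0 0 100",
)

```text
time_s: 8.23
ee_pos: [486.6, 117.1, 205.8]
ee_rot: [179.4, -0.1, 90.0]
force: [1.4, 0.5, -0.5]
gripper_width: 90.9
gripper_force: 0.0
```

```bash
python3 go.py 483.5 116.5 200 90 672.5 140.5 200 155
python3 - <<'E'
from workcell import env,eyes
from h import *
print(env.state()["ee_pos"])
f=eyes.grab_frame("wrist"); t=eyes.grab_frame("side")
pb,nb=blob(t,'blue',(388,142)); print(pb,nb,back(t,pb,105))
B=cv2.resize(t["image"][80:230,230:380],(400,400),interpolation=cv2.INTER_CUBIC)
cv2.imwrite("pics/w4.png",np.hstack([f["image"][:,:],B])[:,240:])
E
```

```text
[0.024 0.189 0.   ] [  0.   0. -65.]
[486.63396632 117.09390182 205.76290445]
[388.47297297 139.22297297] 148 [672.56239219 142.34285494]
```

View pics/w4.png

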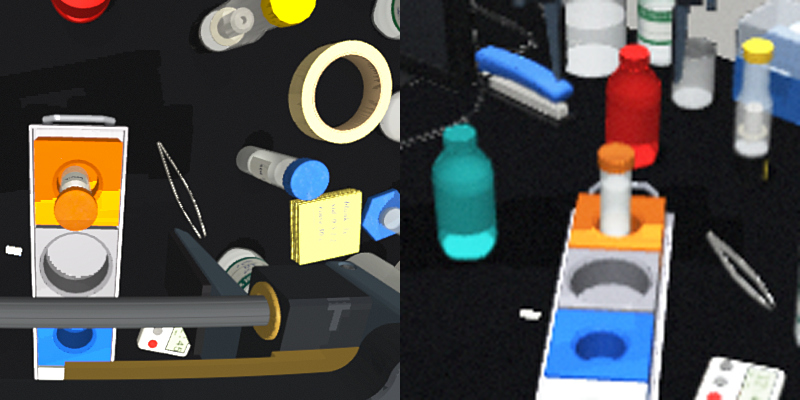

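The orange tube stands upright in its pocket, with its cap at w4 (75,209). Next is the blue tube, with the fingers turned to yaw 155.

send_rows(
  targets="0.001 0.012 0 0 0 -6 100;0.004 0.032 0 0 0 -12 100;0.007 0.055 0 0 0 -18 100;0.01 0.08 0 0 0 -24 100;0.013 0.105 0 0 0 -30 100;0.016 0.13 0 0 0 -36 100;0.019 0.15 0 0 0 -42 100;0.021 0.17 0 0 0 -48 100;0.023 0.182 0 0 0 -54 100;0.025 0.189 0 0 0 -60 100;0.025 0.189 0 0 0 -65 100;0.025 0.189 0 0 0 -65 100",
)

```text
time_s: 9.33
ee_pos: [672.1, 141.3, 197.4]
ee_rot: [-179.9, -0.2, 155.1]
force: [0.6, 0.2, 1.6]
gripper_width: 91.5
gripper_force: 0.0
```

send_rows(
  targets="0 0 0 0 0 0 100;0 0 0.01 0 0 0 100;0 0 0.03 0 0 0 100;0 0 0.06 0 0 0 100;0 0 0.09 0 0 0 100;0 0 0.115 0 0 0 100;0 0 0.13 0 0 0 100;0 0 0.14 0 0 0 100;0 0 0.144 0 0 0 100;0 0 0.144 0 0 0 100;0 0 0.144 0 0 0 40;0 0 0.144 0 0 0 40",
)

```text
time_s: 10.33
ee_pos: [673.5, 141.6, 57.4]
ee_rot: [179.9, 0.1, 155.0]
force: [0.6, 0.7, -0.0]
gripper_width: 80.6
gripper_force: 0.0
```

send_rows(
  targets="0 0 0 0 0 0 0;0 0 0 0 0 0 0;0 0 0 0 0 0 0;0 0 0 0 0 0 0;0 0 0 0 0 0 0;0 0 0 0 0 0 0;0 0 0 0 0 0 0;0 0 0 0 0 0 0;0 0 0 0 0 0 0",
  grip_force=15,
)

```text
time_s: 11.08
ee_pos: [672.6, 141.4, 55.9]
ee_rot: [-180.0, -0.0, 155.0]
force: [-0.8, -0.3, -0.1]
gripper_width: 32.7
gripper_force: 15.0
```

```bash
python3 go.py 672.5 141.5 56 155  672.5 141.5 130 155 481.5 -59 130 155
```

```text
[ 0.     0.    -0.074] [0. 0. 0.]
[ 0.0884 -0.2624 -0.074 ] [0. 0. 0.]
```

send_rows(
  targets="0 0 -0.005 0 0 0 0;0 0 -0.02 0 0 0 0;0 0 -0.04 0 0 0 0;0 0 -0.06 0 0 0 0;0.001 -0.003 -0.07 0 0 0 0;0.004 -0.012 -0.074 0 0 0 0;0.01 -0.03 -0.074 0 0 0 0;0.018 -0.053 -0.074 0 0 0 0;0.027 -0.08 -0.074 0 0 0 0;0.036 -0.107 -0.074 0 0 0 0;0.045 -0.134 -0.074 0 0 0 0;0.054 -0.16 -0.074 0 0 0 0",
)

```text
time_s: 12.08
ee_pos: [553.4, 17.8, 129.0]
ee_rot: [-179.9, -0.1, 155.0]
force: [-0.4, -0.9, -0.3]
gripper_width: 32.9
gripper_force: 15.0
```

send_rows(
  targets="0.009 -0.027 0 0 0 0 0;0.017 -0.051 0 0 0 0 0;0.025 -0.073 0 0 0 0 0;0.03 -0.09 0 0 0 0 0;0.0335 -0.1 0 0 0 0 0;0.0344 -0.1024 0 0 0 0 0;0.0344 -0.1024 0 0 0 0 0;0.0344 -0.1024 0 0 0 0 0;0.0344 -0.1024 0 0 0 0 0",
)

```text
time_s: 12.83
ee_pos: [482.3, -58.5, 129.8]
ee_rot: [180.0, 0.0, 155.0]
force: [-0.2, 0.1, -0.7]
gripper_width: 32.8
gripper_force: 15.0
```

Run:
```python
from workcell import env,eyes
from h import *
print(env.state()["ee_pos"])
f=eyes.grab_frame("wrist"); t=eyes.grab_frame("side")
B=cv2.resize(t["image"][120:270,230:380],(400,400),interpolation=cv2.INTER_CUBIC)
cv2.imwrite("pics/w5.png",np.hstack([f["image"][:,120:520],B]))
for n,v in(("w",f),("s",t)): print(n,proj(v,[(481.5,-59,44),(481.5,-59,74)]).round(1).tolist())
```

```text
[482.318427   -58.48275547 129.8374617 ]
w [[319.6, 208.1], [319.4, 221.5]]
s [[305.2, 209.0], [305.0, 198.6]]
```

View pics/w5.png

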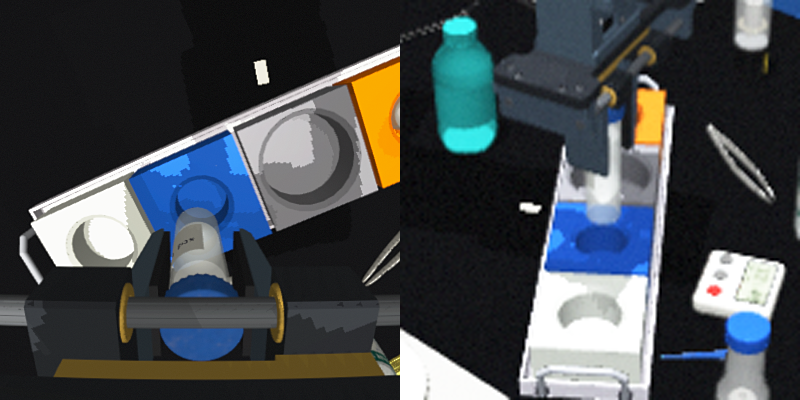

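The tube is aligned with the blue pocket: in the side view the foot is at (602,212), directly above the mouth at (601,241). Lower it.

send_rows(
  targets="0 0 0.006 0 0 0 0;0 0 0.02 0 0 0 0;0 0 0.033 0 0 0 0;0 0 0.043 0 0 0 0;0 0 0.05 0 0 0 0;0 0 0.055 0 0 0 0;0 0 0.059 0 0 0 0;0 0 0.062 0 0 0 0;0 0 0.063 0 0 0 0;0 0 0.064 0 0 0 0;0 0 0.0645 0 0 0 0;0 0 0.065 0 0 0 0",
)

```text
time_s: 13.93
ee_pos: [482.4, -59.2, 65.7]
ee_rot: [180.0, 0.1, 155.0]
force: [-0.3, -0.0, 6.6]
gripper_width: 32.7
gripper_force: 15.0
```

send_rows(
  targets="0 0 0 0 0 0 70;0 0 0 0 0 0 70;0 0 0 0 0 0 70;0 0 0 0 0 0 70;0 0 0 0 0 0 70;0 0 -0.01 0 0 0 70;0 0 -0.03 0 0 0 70;0 0 -0.055 0 0 0 100;0 0 -0.085 0 0 0 100;0 0 -0.115 0 0 0 100;0 0 -0.145 0 0 0 100;0 0 -0.145 0 0 0 100",
)

```text
time_s: 14.93
ee_pos: [485.0, -59.5, 215.8]
ee_rot: [179.8, 0.6, 155.0]
force: [0.6, -0.5, 0.5]
gripper_width: 90.6
gripper_force: 0.0
```

```bash
python3 go.py 481.5 -59 210 155 593.5 -272.5 210 90
```

```text
[-0.1917 -0.1462 -0.    ] [ 0. -0. 65.]
```

send_rows(
  targets="-0.01 -0.007 0 0 0 6 100;-0.03 -0.023 0 0 0 12 100;-0.052 -0.04 0 0 0 18 100;-0.075 -0.057 0 0 0 24 100;-0.1 -0.076 0 0 0 30 100;-0.123 -0.094 0 0 0 36 100;-0.145 -0.11 0 0 0 42 100;-0.165 -0.126 0 0 0 48 100;-0.18 -0.138 0 0 0 54 100;-0.19 -0.145 0 0 0 60 100;-0.1917 -0.1462 0 0 0 65 100;-0.1917 -0.1462 0 0 0 65 100",
)

```text
time_s: 15.93
ee_pos: [593.5, -273.4, 208.4]
ee_rot: [-179.9, -0.0, 89.9]
force: [0.1, -0.8, 0.0]
gripper_width: 91.3
gripper_force: 0.0
```

send_rows(
  targets="0 0 0 0 0 0 100;0 0 0 0 0 0 100;0 0 0 0 0 0 100",
)

```text
time_s: 16.18
ee_pos: [593.3, -272.0, 209.9]
ee_rot: [-180.0, -0.0, 90.1]
force: [-0.3, 0.7, -0.4]
gripper_width: 91.6
gripper_force: 0.0
```

Run:
```python
from workcell import env,eyes
from h import *
print(env.state()["ee_pos"],env.state()["ee_rot"])
f=eyes.grab_frame("wrist"); t=eyes.grab_frame("side")
B=cv2.resize(t["image"][120:270,230:380],(400,400),interpolation=cv2.INTER_CUBIC)
cv2.imwrite("pics/w6.png",np.hstack([f["image"][:,120:520],B]))
print(proj(f,[(593.5,-272.5,158),(478.5,-147,44)]))
```

```text
[ 593.3000598  -271.95956783  209.8575264 ] [-1.79978013e+02 -9.36953182e-03  9.01027468e+01]
[[320.60883765 225.80156499]
 [194.36154653  50.70477061]]
```

View pics/w6.png

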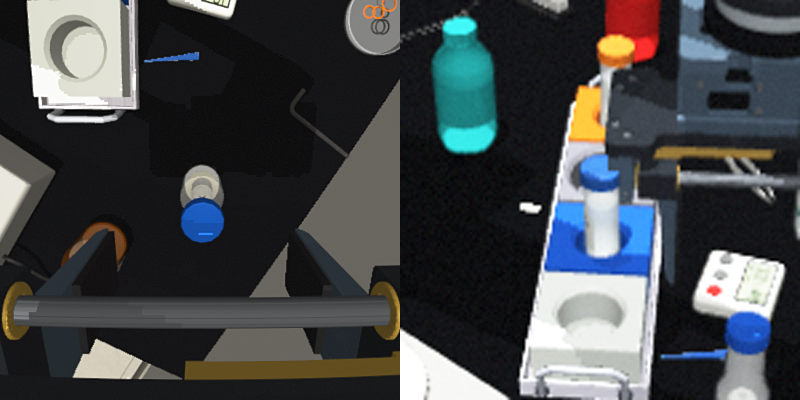

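Both tubes are seated upright. The lamp cap is at wrist (322,221), where predicted within the camera's bias. I descend to grip the lamp 105 mm up, so the gripper body clears its top.

send_rows(
  targets="0 0 0.01 0 0 0 100;0 0 0.03 0 0 0 100;0 0 0.055 0 0 0 100;0 0 0.08 0 0 0 100;0 0 0.1 0 0 0 100;0 0 0.115 0 0 0 100;0 0 0.122 0 0 0 100;0 0 0.124 0 0 0 100;0 0 0.124 0 0 0 100;0 0 0.124 0 0 0 45;0 0 0.124 0 0 0 45;0 0 0.124 0 0 0 45",
  grip_force=20,
)

```text
time_s: 17.28
ee_pos: [594.2, -272.9, 87.2]
ee_rot: [179.9, 0.1, 90.0]
force: [-0.3, 0.5, 0.4]
gripper_width: 74.3
gripper_force: 0.0
```

send_rows(
  targets="0 0 0 0 0 0 0;0 0 0 0 0 0 0;0 0 0 0 0 0 0;0 0 0 0 0 0 0;0 0 0 0 0 0 0;0 0 0 0 0 0 0;0 0 0 0 0 0 0;0 0 0 0 0 0 0",
)

```text
time_s: 17.95
ee_pos: [593.6, -272.5, 86.0]
ee_rot: [180.0, 0.0, 90.0]
force: [-0.6, -0.4, -0.0]
gripper_width: 35.1
gripper_force: 20.0
```

```bash
python3 go.py 593.5 -272.5 86 90  593.5 -272.5 160 90 479 -147 160 90
```

```text
[ 0.     0.    -0.074] [0. 0. 0.]
[ 0.1255 -0.1145 -0.074 ] [0. 0. 0.]
```

send_rows(
  targets="0 0 -0.003 0 0 0 0;0 0 -0.012 0 0 0 0;0 0 -0.028 0 0 0 0;0 0 -0.046 0 0 0 0;0 0 -0.062 0 0 0 0;0.002 -0.002 -0.071 0 0 0 0;0.007 -0.006 -0.074 0 0 0 0;0.016 -0.015 -0.074 0 0 0 0;0.028 -0.026 -0.074 0 0 0 0;0.042 -0.038 -0.074 0 0 0 0;0.057 -0.052 -0.074 0 0 0 0;0.072 -0.066 -0.074 0 0 0 0",
)

```text
time_s: 18.95
ee_pos: [525.9, -199.3, 159.1]
ee_rot: [-179.9, -0.0, 90.0]
force: [0.2, 0.0, -1.0]
gripper_width: 35.1
gripper_force: 20.0
```

send_rows(
  targets="0.015 -0.014 0 0 0 0 0;0.029 -0.026 0 0 0 0 0;0.04 -0.036 0 0 0 0 0;0.048 -0.044 0 0 0 0 0;0.052 -0.0475 0 0 0 0 0;0.0535 -0.0485 0 0 0 0 0;0.0535 -0.0485 0 0 0 0 0;0.0535 -0.0485 0 0 0 0 0;0.0535 -0.0485 0 0 0 0 0",
)

```text
time_s: 19.7
ee_pos: [479.7, -147.5, 159.9]
ee_rot: [180.0, 0.0, 90.0]
force: [0.2, 0.2, -0.6]
gripper_width: 34.6
gripper_force: 20.0
```

Run:
```python
from workcell import env,eyes
from h import *
print(env.state()["ee_pos"])
f=eyes.grab_frame("wrist"); t=eyes.grab_frame("side")
B=cv2.resize(t["image"][130:280,230:380],(400,400),interpolation=cv2.INTER_CUBIC)
cv2.imwrite("pics/w7.png",np.hstack([f["image"][:,120:520],B]))
for n,v in(("w",f),("s",t)): print(n,proj(v,[(479,-147,44),(479,-147,74)]).round(1).tolist())
```

```text
[ 479.68432917 -147.54296916  159.89301034]
w [[319.7, 198.0], [319.6, 208.8]]
s [[301.0, 236.7], [300.8, 226.1]]
```

View pics/w7.png

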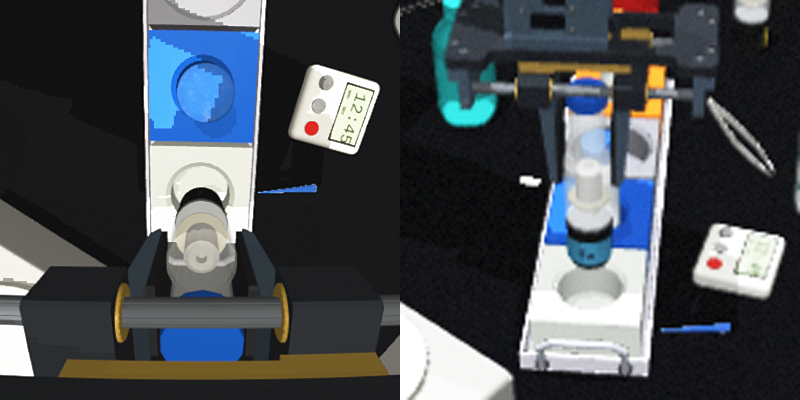

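The lamp foot at side c(588,255) is above the white mouth at (590,289). The pocket looks about 2 mm further toward −y, so I nudge and lower gently. The blue tube's cap shows from above at wrist (203,90), still seated.

send_rows(
  targets="-0.0015 0.0005 0.006 0 0 0 0;-0.0015 0.0005 0.018 0 0 0 0;-0.0015 0.0005 0.03 0 0 0 0;-0.0015 0.0005 0.04 0 0 0 0;-0.0015 0.0005 0.048 0 0 0 0;-0.0015 0.0005 0.054 0 0 0 0;-0.0015 0.0005 0.058 0 0 0 0;-0.0015 0.0005 0.061 0 0 0 0;-0.0015 0.0005 0.0625 0 0 0 0;-0.0015 0.0005 0.0635 0 0 0 0;-0.0015 0.0005 0.064 0 0 0 0;-0.0015 0.0005 0.064 0 0 0 0",
)

```text
time_s: 20.8
ee_pos: [479.8, -148.6, 96.2]
ee_rot: [180.0, 0.0, 90.0]
force: [-0.4, 0.5, -1.3]
gripper_width: 34.9
gripper_force: 20.0
```

send_rows(
  targets="0 0 0.0005 0 0 0 0;0 0 0.001 0 0 0 0;0 0 0.001 0 0 0 0",
)

```text
time_s: 21.05
ee_pos: [480.0, -148.7, 95.9]
ee_rot: [179.9, 0.0, 90.0]
force: [-2.0, -0.6, 4.4]
gripper_width: 35.4
gripper_force: 20.0
```

send_rows(
  targets="0 0 0 0 0 0 75;0 0 0 0 0 0 75;0 0 0 0 0 0 75;0 0 0 0 0 0 75;0 0 0 0 0 0 75;0 0 0 0 0 0 75;0 0 -0.01 0 0 0 75;0 0 -0.03 0 0 0 75;0 0 -0.055 0 0 0 75;0 0 -0.085 0 0 0 100;0 0 -0.11 0 0 0 100;0 0 -0.12 0 0 0 100",
)

```text
time_s: 22.05
ee_pos: [481.4, -149.1, 219.3]
ee_rot: [179.6, 0.1, 90.0]
force: [0.4, 0.0, 0.9]
gripper_width: 85.4
gripper_force: 0.0
```

send_rows(
  targets="-0.01 0 0 0 0 0 100;-0.03 0 0 0 0 0 100;-0.06 0 0 0 0 0 100;-0.09 0 0 0 0 0 100;-0.12 0 0 0 0 0 100;-0.15 0 0 0 0 0 100;-0.175 0 0 0 0 0 100;-0.195 0 0 0 0 0 100;-0.2065 0 0 0 0 0 100;-0.2065 0 0 0 0 0 100;-0.2065 0 0 0 0 0 100;-0.2065 0 0 0 0 0 100",
)

```text
time_s: 23.05
ee_pos: [479.2, -353.9, 214.3]
ee_rot: [-179.9, -0.1, 90.0]
force: [-0.5, 0.1, 0.2]
gripper_width: 91.3
gripper_force: 0.0
```

Run:
```python
from workcell import env,eyes
from h import *
print(env.state()["ee_pos"],env.state()["ee_rot"])
f=eyes.grab_frame("wrist"); t=eyes.grab_frame("side")
B=cv2.resize(t["image"][130:330,230:380],(300,400),interpolation=cv2.INTER_CUBIC)
cv2.imwrite("pics/w8.png",np.hstack([f["image"][:,60:560],B]))
print(proj(f,[(479.5,-355,107)]))
```

```text
[ 479.23502796 -353.91740556  214.31298062] [-1.79935898e+02 -8.35282820e-02  9.00249381e+01]
[[321.01612395 202.97171388]]
```

View pics/w8.png

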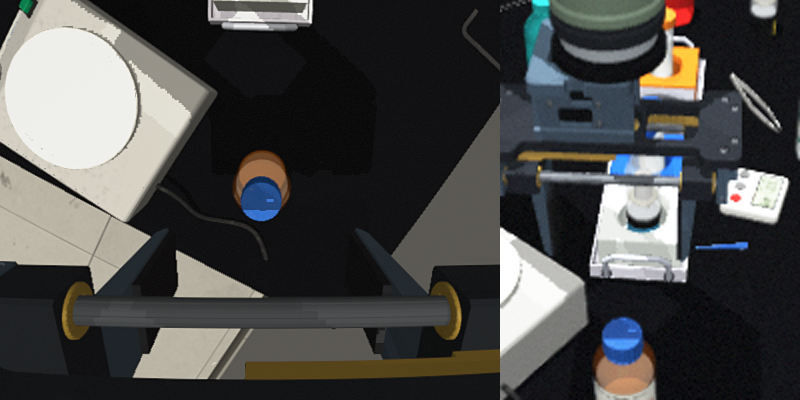

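The amber cap is at wrist (322,200), as predicted, and the hotplate edge is about 100 mm away. The lamp stands in the white insert. Descend and grip.

send_rows(
  targets="0 0 0.01 0 0 0 100;0 0 0.03 0 0 0 100;0 0 0.06 0 0 0 100;0 0 0.09 0 0 0 100;0 0 0.12 0 0 0 100;0 0 0.145 0 0 0 100;0 0 0.16 0 0 0 100;0 0 0.167 0 0 0 100;0 0 0.169 0 0 0 100;0 0 0.169 0 0 0 100;0 0 0.169 0 0 0 65;0 0 0.169 0 0 0 65",
  grip_force=25,
)

```text
time_s: 24.15
ee_pos: [480.4, -355.5, 47.3]
ee_rot: [179.9, 0.1, 90.0]
force: [-0.0, 1.1, -0.4]
gripper_width: 80.7
gripper_force: 0.0
```

send_rows(
  targets="0 0 0 0 0 0 0;0 0 0 0 0 0 0;0 0 0 0 0 0 0;0 0 0 0 0 0 0;0 0 0 0 0 0 0;0 0 0 0 0 0 0;0 0 0 0 0 0 0;0 0 0 0 0 0 0",
)

```text
time_s: 24.82
ee_pos: [479.5, -355.1, 46.3]
ee_rot: [-180.0, 0.0, 90.0]
force: [-2.0, 0.8, 4.9]
gripper_width: 53.2
gripper_force: 25.0
```

```bash
python3 go.py 479.5 -355 46 90   479.5 -355 250 90 482 28.5 250 90
```

```text
[ 0.     0.    -0.204] [0. 0. 0.]
[ 0.3835  0.0025 -0.204 ] [0. 0. 0.]
```

To avoid carrying acid over the packed lamp, I go round the tray on its +x side.

send_rows(
  targets="0 0 -0.003 0 0 0 0;0 0 -0.012 0 0 0 0;0 0 -0.028 0 0 0 0;0 0 -0.046 0 0 0 0;0 0 -0.064 0 0 0 0;0.001 0.002 -0.08 0 0 0 0;0.006 0.008 -0.09 0 0 0 0;0.013 0.018 -0.094 0 0 0 0;0.023 0.03 -0.094 0 0 0 0;0.036 0.045 -0.094 0 0 0 0;0.052 0.06 -0.094 0 0 0 0;0.07 0.073 -0.094 0 0 0 0",
)

```text
time_s: 25.82
ee_pos: [553.9, -283.2, 138.3]
ee_rot: [-179.9, -0.1, 90.0]
force: [1.8, -1.7, -4.4]
gripper_width: 53.5
gripper_force: 25.0
```

send_rows(
  targets="0.02 0.01 0 0 0 0 0;0.042 0.015 0 0 0 0 0;0.066 0.017 0 0 0 0 0;0.09 0.017 0 0 0 0 0;0.115 0.017 0 0 0 0 0;0.14 0.017 0 0 0 0 0;0.165 0.017 0 0 0 0 0;0.19 0.017 0 0 0 0 0;0.215 0.017 0 0 0 0 0;0.24 0.015 0 0 0 0 0;0.262 0.01 0 0 0 0 0;0.28 0.001 0 0 0 0 0",
)

```text
time_s: 26.82
ee_pos: [553.7, -1.7, 138.4]
ee_rot: [-179.9, -0.1, 90.1]
force: [0.1, 0.4, -3.3]
gripper_width: 53.5
gripper_force: 25.0
```

send_rows(
  targets="0.014 -0.011 0 0 0 0 0;0.024 -0.024 0 0 0 0 0;0.03 -0.038 0 0 0 0 0;0.033 -0.051 0 0 0 0 0;0.0335 -0.061 0 0 0 0 0;0.0335 -0.068 0 0 0 0 0;0.0335 -0.071 0 0 0 0 0;0.0335 -0.0715 0 0 0 0 0;0.0335 -0.0715 0 0 0 0 0;0.0335 -0.0715 0 0 0 0 0;0.0335 -0.0715 0 0 0 0 0",
)

```text
time_s: 27.73
ee_pos: [482.7, 28.3, 139.9]
ee_rot: [180.0, 0.0, 90.0]
force: [0.2, 0.4, -3.4]
gripper_width: 53.5
gripper_force: 25.0
```

Run:
```python
from workcell import env,eyes
from h import *
print(env.state()["ee_pos"])
f=eyes.grab_frame("wrist"); t=eyes.grab_frame("side")
B=cv2.resize(t["image"][110:260,230:380],(400,400),interpolation=cv2.INTER_CUBIC)
cv2.imwrite("pics/w9.png",np.hstack([f["image"][:,120:520],B]))
for n,v in(("w",f),("s",t)): print(n,proj(v,[(481,28.5,44),(481,28.5,94)]).round(1).tolist())
```

```text
[482.723326   28.2934137 139.9379453]
w [[318.2, 205.4], [317.6, 227.9]]
s [[307.6, 184.6], [307.4, 167.5]]
```

View pics/w9.png

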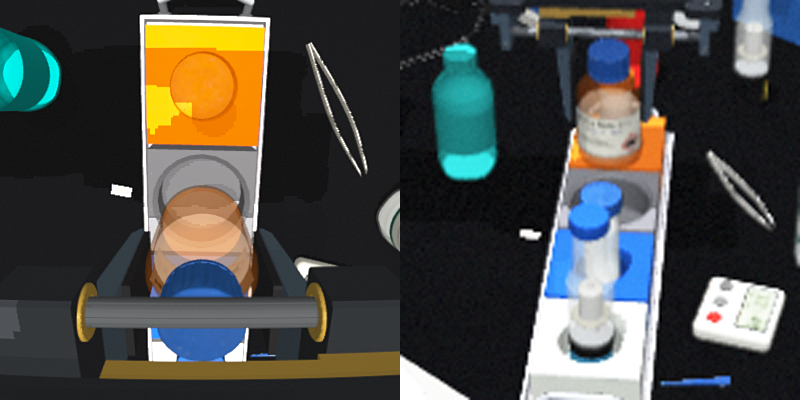

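The bottle foot at side c(608,153) is centred over the grey mouth at about (608,198). All placed pieces stand upright. Lower it.

send_rows(
  targets="0 0 0.006 0 0 0 0;0 0 0.02 0 0 0 0;0 0 0.036 0 0 0 0;0 0 0.05 0 0 0 0;0 0 0.061 0 0 0 0;0 0 0.069 0 0 0 0;0 0 0.075 0 0 0 0;0 0 0.079 0 0 0 0;0 0 0.0815 0 0 0 0;0 0 0.083 0 0 0 0;0 0 0.0835 0 0 0 0;0 0 0.084 0 0 0 0",
)

```text
time_s: 28.83
ee_pos: [482.4, 28.5, 56.3]
ee_rot: [179.9, 0.0, 90.0]
force: [0.2, 0.8, -1.3]
gripper_width: 53.8
gripper_force: 25.0
```

send_rows(
  targets="0 0 0.0005 0 0 0 0;0 0 0.001 0 0 0 0;0 0 0.001 0 0 0 0",
)

```text
time_s: 29.08
ee_pos: [482.4, 28.6, 56.2]
ee_rot: [179.9, -0.0, 90.0]
force: [-2.5, 0.3, 4.6]
gripper_width: 53.4
gripper_force: 25.0
```

send_rows(
  targets="0 0 0 0 0 0 90;0 0 0 0 0 0 90;0 0 0 0 0 0 90;0 0 0 0 0 0 90;0 0 0 0 0 0 90;0 0 0 0 0 0 90;0 0 -0.01 0 0 0 90;0 0 -0.03 0 0 0 90;0 0 -0.06 0 0 0 90;0 0 -0.095 0 0 0 90;0 0 -0.13 0 0 0 90;0 0 -0.16 0 0 0 90",
)

```text
time_s: 30.08
ee_pos: [482.3, 28.5, 217.2]
ee_rot: [179.9, 0.0, 90.0]
force: [0.9, -0.2, -0.2]
gripper_width: 82.1
gripper_force: 0.0
```

send_rows(
  targets="0 -0.01 -0.02 0 0 0 90;0 -0.03 -0.04 0 0 0 90;0 -0.06 -0.05 0 0 0 90;0 -0.09 -0.05 0 0 0 90;0 -0.1 -0.05 0 0 0 90;0 -0.1 -0.05 0 0 0 90;0 -0.1 -0.05 0 0 0 90;0 -0.1 -0.05 0 0 0 90",
)

```text
time_s: 30.75
ee_pos: [383.3, 28.5, 264.8]
ee_rot: [180.0, 0.0, 90.0]
force: [0.2, 0.3, 0.1]
gripper_width: 81.9
gripper_force: 0.0
```

Run:
```python
from workcell import env,eyes
import cv2
t=eyes.grab_frame("side")["image"]
cv2.imwrite("pics/end.png",cv2.resize(t[60:360,200:540],(680,600),interpolation=cv2.INTER_CUBIC))
```

```text
(no output)
```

View pics/end.png

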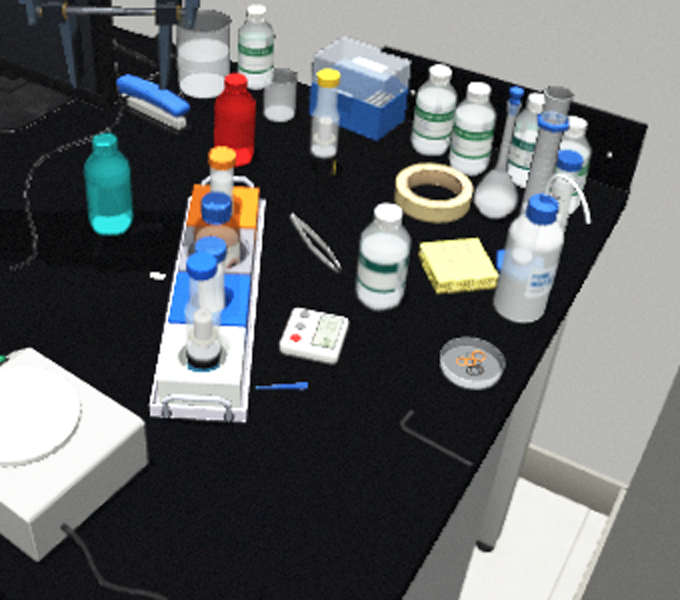

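All four pieces stand upright in their inserts: orange (222,160), amber (216,210), blue (210,250) and lamp (203,265). The look-alikes and the bench ware have not moved, so I hand the job in.

```bash
python3 -c "
from workcell import env
print(env.job_done())"
```

```text
the job is handed in; nothing more can be done
None
```

The job is handed in at about 31 s: both tubes, the blue lamp and the amber bottle were each set down on the floor of their inserts in the order asked and stand upright, with nothing else moved; the hand-in returned no verdict.

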